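Tilt the blue-tabbed template out of the storage bin

ROBOT

A 7-joint arm with a two-finger parallel gripper is mounted at the origin on a cart in front of the work surface, level with it; the furniture and walls round the work are solid. World frame = base frame: x ahead of the robot, y to its left, z up, the work surface at z = 0. Lengths are in m, angles in rad, forces in N, time in s.
With the tool pointing down it reaches from about 0.4 to 0.85 m from the base axis. Payload 4.5 kg.
Tool frame: the origin (TCP) lies at the very end of the fingers, on their centre line; the grasp point (between the pads) lies 19 mm behind it (r.pinch_z is the distance from the TCP to the grasp point, in m); z points along the fingers, y is the line along which they close (so a half turn about z gives the same grasp; the last joint's range is limited). The gripper opens to 88 mm and grips with 3 to 60 N. Pads are 18 mm wide; open, the fingers measure 123 mm over their backs; the gripper's body (75 mm by 187 mm) begins 45 mm behind the grasp point.
Start: joints at [1.358, 0.689, -0.195, 1.565, 0.157, 0.902, -0.215], TCP at [0.153, -0.606, 0.239] pointing down, gripper open.
Joint ranges: [-3.01, 3.01], [-0.46, 2.08], [-1.47, 1.51], [0.13, 2.56], [-1, 4.14], [0.04, 2.09], [-2.66, 2.66]. Speed limits (rad/s): [2.57, 2.57, 3.14, 3.14, 3.14, 3.14, 3.14].

INTERFACE

Orientations are given as a unit quaternion [x, y, z, w].
In Python, from plant import r, cams gives the robot as it stands.
- The arm moves only by the shell command python3 -m pendant 'ROWS' [FORCE]. ROWS is JSON, a list of rows, each a list of 3 entries, a list of its own where there are three numbers: the closure, from -1 (fully open) to 1 (shut), then the shift along the tool's x, y, z in mm, then the turn, a rotation vector about the tool's x, y, z in degrees. A call has 1 to 8 rows; each row shifts and turns the commanded pose from where the row before left it, along the tool's axes as they then stand; what a row does not reach is not made up. A row lasts 1/8 s, in which the tool goes at most 62.5 mm and 10.7 degrees, less where a joint would pass 70% of its speed; a pose out of reach is approached as far as the arm can. A call with a gripper value outside its range is refused whole. The fingers move at their own pace and stop on an object; FORCE is the grip in N (left out, the last holds). Time passes only in rows, so rows that do not move let the fingers close. It gives the time, the measured TCP pose, the force, the opening and the grip force at its end, in the units of the state.
- r.get_state(): the state, without advancing time (a new reading comes with each control period).
- cams.snapshot(name): name is "side" or "top" or "wrist"; returns a dict with "img" (420x560x3 uint8, red, green, blue), "camera_matrix" (3x3 intrinsics, pixels), "camera_from_world" (4x4, takes a point from world to camera coordinates); the wrist camera has in their place "tool_from_camera" (4x4, takes a point from camera to tool coordinates, whose origin is the TCP and whose axes are the flange's). Camera axes: x right, y up, looking along -z (the intrinsics and any distortion apply to the point x, -y, -z); pixel columns grow to the right and rows downward; lengths in m; the calibration is good to about 2 mm. A picture is of the moment at which its call begins: read the wrist's pose just before it. There is no depth.
- r.finish_job(): hands the job in; it is judged then, once.
The state is a dict: "clock": time; "q": joint angles; "qd": joint speeds; "joint_torque": joint torques, N m; "tool_pos": TCP position; "eef_rot": TCP orientation; "contact_force": force on the tool from outside, world axes, zero at the start; "moment": the same for the moment, N m; "opening": opening from 0.0 (shut) to 1.0 (fully open); "finger_force": force on a finger pad.
Only numpy, scipy, OpenCV 4.12 (cv2) and the standard library are available. Lean on these libraries where they do the work, as an engineer would, in place of code of your own. Each camera call takes 0.05 s, during which the arm holds its last target. There are 200 camera calls.

TASK

Take the wooden template with the blue tab out of its deep narrow bay in the storage bin: the metal strip holds down its other end, so raise the tabbed end first and draw the template out tilted. Then stand it on its long edge, as it stood in the bin, in the shallow tray and let go of it. Leave the template with the yellow tab where it is.

Things in the scene. Friction and masses are not known exactly. Their poses are not given: they have to be found in the camera images.
- blue_tab (a point): Grip point in the blue tab of the loose template to move (about 0.16 kg): plywood plate standing on its long edge, 190 (x) x 18 (y) x 52 mm high (z). The tab, 44 long, 18 thick, stands up at its +x end, its top 120 above the plate's underside. The point is mid-tab, 20 below the tab's top, 100 above the underside, 168 from the plate's -x end. Grip across the 18 mm from above.
- yellow_tab (a point): Same point of the like template with a yellow tab (bystander). The two stand in the two outer bays of the bin, either way, tabs always at the bin's +x end; the middle bay is empty.
- bin_floor (a point): Middle of the inner floor (8 mm above bench) of the fixed wooden bin; x along its 3 bays (mm: 220 long, 34 wide, centres y = -42, 0, 42), +x away from the robot. Walls 8 thick, 72 high above this floor, but +x end wall only 52. Metal strip 8 thick on top covers x = -110 to -65. Templates span x = -100 to 90: caught if lifted level, they come out at 22 degrees, tab end up, drawn 66 mm along +x.
- tray_floor (a point): Middle of the inner floor (6 mm above the bench) of the fixed shallow wooden tray with dark walls: inside 230 mm long (x) and 50 mm wide (y), walls 8 mm thick, 20 mm above the inner floor. x along the tray, z up.

How it is judged:
On the way:
1. The tabbed end of the blue-tabbed template is raised (tilted 7 degrees or more) while its other end is still in the bin (angle between blue_tab's own x axis and vertical below 1.449 rad and x of blue_tab in the frame of bin_floor between -0.01 and 0.17 m and z of blue_tab in the frame of bin_floor below 0.21 m and y of blue_tab in the frame of bin_floor between -0.07 and 0.07 m), for 0.1 s.
At the end, for the whole second after the job is handed in: The blue-tabbed template stands on its long edge on the tray's floor between the tray's walls (either way round; tab point 92 to 108 mm above the tray floor, within 22 mm of its centre line and 105 mm of its middle along it), upright within 10 degrees and along the tray within 12 degrees (z of blue_tab in the frame of tray_floor between 0.092 and 0.108 m and x of blue_tab in the frame of tray_floor between -0.105 and 0.105 m and y of blue_tab in the frame of tray_floor between -0.022 and 0.022 m and angle between blue_tab's own z axis and vertical below 0.175 rad and angle between the x axis of blue_tab and the x axis of tray_floor, either way round below 0.21 rad); the robot touches nothing.
It fails at once if The yellow-tabbed template is moved more than 30 mm (distance of yellow_tab from where it was at the start of the episode above 0.03 m).
It also fails if it takes over 48 s, if anything falls off the work surface, if the arm or the gripper's body presses on something with over 40 N, if the wrist force passes 120 N, or if a joint passes its speed limit or range.

## Working session

There is one attempt and no reset: what is moved stays moved. The work goes in short steps, Python scripts to look and compute and a shell command to move; the robot and the scene stay as the last step left them, time stands still between calls to the robot, and variables do not carry over. Pictures are saved under pics/ and viewed, at most 14 in all, crops included, and the job is handed in when it is done.

```bash
mkdir -p pics; ls; cat > h.py <<'E'
import numpy as np,cv2
from plant import r,cams
from scipy.spatial.transform import Rotation as R
def snap(n,f=None):
    st=r.get_state(); s=cams.snapshot(n)
    if f: cv2.imwrite('pics/'+f,s['img'][:,:,::-1])
    if n=='wrist':
        T=np.eye(4);T[:3,:3]=R.from_quat(st['eef_rot']).as_matrix();T[:3,3]=st['tool_pos']
        W=T@s['tool_from_camera']
    else: W=np.linalg.inv(s['camera_from_world'])
    return s['img'],s['camera_matrix'],W
def ray(K,W,uv):
    d=np.array([(uv[0]-K[0,2])/K[0,0],-(uv[1]-K[1,2])/K[1,1],-1.])
    return W[:3,3],W[:3,:3]@d
def onz(K,W,uv,z):
    o,d=ray(K,W,uv);return o+d*(z-o[2])/d[2]
E
python3 - <<'E'
from h import *
for n in('top','side'):
    i,K,W=snap(n,n+'0.png');print(n,W[:3,3].round(3),W[:3,2].round(2),K[0,0],list(cams.snapshot(n)))
s=r.get_state();print(s['tool_pos'],R.from_quat(s['eef_rot']).as_matrix().round(3),s['clock'])
E
```

```text
pics
top [0.323 0.216 0.936] [-0.17 -0.02  0.99] 451.4213575847528 ['img', 'camera_matrix', 'camera_from_world']
side [ 0.153 -0.317  0.637] [-0.41 -0.63  0.66] 445.96994265713903 ['img', 'camera_matrix', 'camera_from_world']
[ 0.15256483 -0.60571634  0.23823363] [[ 0.97   0.244 -0.   ]
 [ 0.244 -0.97   0.001]
 [-0.    -0.001 -1.   ]] 0.2
```

View pics/top0.png

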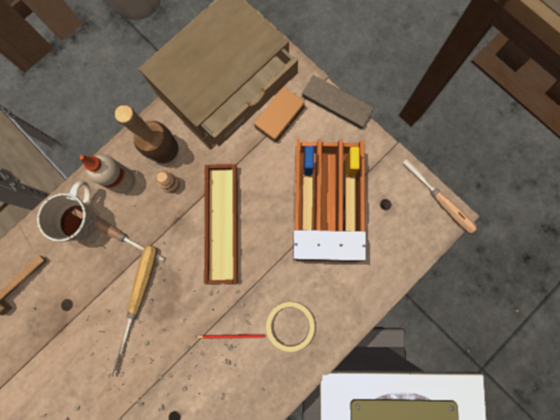

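View pics/side0.png

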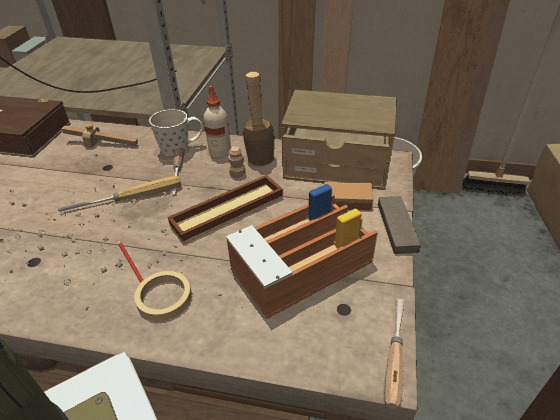

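The top view shows the blue tab at (309,160), yellow at (353,158), the bin at x 295–366, and the tray with a pale floor at (222,225). In the side view the blue tab is at (320,202).

```bash
python3 - <<'E'
from h import *
i,K,W=snap('top'); j,K2,W2=snap('side')
def rect(i,lo,hi,box):
    h=cv2.cvtColor(i,cv2.COLOR_RGB2HSV);m=cv2.inRange(h,lo,hi)
    b=np.zeros_like(m);b[box[1]:box[3],box[0]:box[2]]=1;m*=b
    c=max(cv2.findContours(m,0,1)[0],key=cv2.contourArea);return c,cv2.boxPoints(cv2.minAreaRect(c))
def show(n,p,z):
    P=np.array([onz(K,W,u,z) for u in p]);print(n,p.round().tolist());print((P*1000).round().tolist(),'c',(P.mean(0)*1000).round(1))
    e=sorted([(np.linalg.norm(P[(k+1)%4]-P[k]),np.degrees(np.arctan2(*(P[(k+1)%4]-P[k])[[1,0]]))) for k in range(4)]);print(np.round(e,3).tolist())
c,b=rect(i,(100,100,40),(125,255,255),(280,130,340,200));show('blue',b,.128)
c2,b2=rect(j,(100,100,40),(125,255,255),(290,170,345,230));print('side blue',b2.round().tolist())
c,b=rect(i,(22,120,120),(32,255,255),(335,130,375,175));show('yellow',b,.128)
c,b=rect(i,(0,0,150),(180,40,255),(280,220,380,270));show('strip',b,.088)
c,b=rect(i,(18,50,140),(35,255,255),(200,160,243,290));show('trayfloor',b,.006)
c,b=rect(i,(0,60,0),(14,255,140),(195,155,245,290));show('trayouter',b,.026)
crop=np.hstack([cv2.resize(i[130:270,190:380],None,fx=3,fy=3,interpolation=2)])
cv2.imwrite('pics/crop.png',crop[:,:,::-1])
E
```

```text
blue [[304.0, 147.0], [313.0, 147.0], [313.0, 174.0], [304.0, 174.0]]
[[572.0, 195.0, 128.0], [572.0, 178.0, 128.0], [520.0, 178.0, 128.0], [520.0, 195.0, 128.0]] c [546.1 186.4 128. ]
[[0.017, 90.097], [0.017, -89.975], [0.051, 179.724], [0.051, -0.083]]
side blue [[309.0, 185.0], [330.0, 185.0], [330.0, 219.0], [309.0, 219.0]]
yellow [[351.0, 147.0], [358.0, 147.0], [358.0, 167.0], [351.0, 167.0]]
[[572.0, 108.0, 128.0], [572.0, 95.0, 128.0], [534.0, 96.0, 128.0], [534.0, 108.0, 128.0]] c [552.7 101.6 128. ]
[[0.013, 90.078], [0.013, -89.975], [0.038, 178.761], [0.038, -1.09]]
strip [[293.0, 258.0], [293.0, 229.0], [366.0, 231.0], [365.0, 260.0]]
[[369.0, 215.0, 88.0], [423.0, 214.0, 88.0], [420.0, 78.0, 88.0], [366.0, 81.0, 88.0]] c [394.4 146.8  88. ]
[[0.054, 177.308], [0.054, -1.15], [0.134, 89.017], [0.136, -91.069]]
trayfloor [[211.0, 170.0], [233.0, 170.0], [233.0, 279.0], [211.0, 279.0]]
[[558.0, 389.0, 6.0], [559.0, 342.0, 6.0], [330.0, 336.0, 6.0], [330.0, 381.0, 6.0]] c [444.3 362.1   6. ]
[[0.045, 90.364], [0.047, -89.914], [0.228, -178.553], [0.229, 1.922]]
trayouter [[193.0, 284.0], [196.0, 155.0], [244.0, 156.0], [241.0, 285.0]]
[[320.0, 413.0, 26.0], [586.0, 417.0, 26.0], [584.0, 317.0, 26.0], [319.0, 318.0, 26.0]] c [452.2 366.3  26. ]
[[0.096, 89.027], [0.101, -91.369], [0.265, 179.876], [0.266, 0.91]]
```

View pics/crop.png

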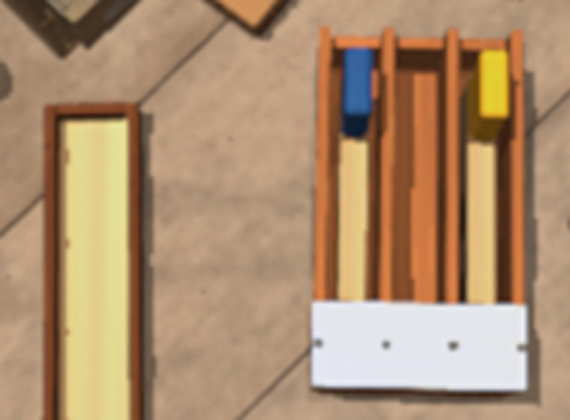

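```bash
cat > fr.py <<'E'
from h import *
s=r.get_state();M=R.from_quat(s['eef_rot']).as_matrix()
def rel(p):  # world delta -> tool mm
    return (M.T@(np.array(p)-s['tool_pos'])*1000).round(1)
def info(): print('t',round(s['clock'],2),'tcp',(s['tool_pos']*1000).round(1),'x',M[:,0].round(3),'z',M[:,2].round(3),'open',round(s['opening'],3),'ff',s['finger_force'],'F',np.round(s['contact_force'],1))
E
python3 - <<'E'
from h import *
i,K,W=snap('side')
for u in [(262,162),(253,74),(236,172),(216,155)]: print(u,onz(K,W,u,0).round(3),onz(K,W,u,.2).round(3))
E
python3 -m pendant '[[-1,[50,-24,0],[0,0,0]],[-1,[50,-24,0],[0,0,0]],[-1,[50,-24,0],[0,0,0]],[-1,[50,-24,0],[0,0,0]],[-1,[50,-24,0],[0,0,0]],[-1,[50,-24,0],[0,0,0]],[-1,[50,-24,0],[0,0,8]],[-1,[0,0,0],[0,0,7.2]]]' 40
python3 -c "
from fr import *
info();print(rel([.50,.186,.25]))"
```

```text
(262, 162) [0.601 0.477 0.   ] [0.46  0.228 0.2  ]
(253, 74) [0.84  0.928 0.   ] [0.625 0.537 0.2  ]
(236, 172) [0.528 0.477 0.   ] [0.41  0.228 0.2  ]
(216, 155) [0.521 0.569 0.   ] [0.406 0.291 0.2  ]
clock: 1.35
tool_pos: [0.4563, -0.3524, 0.2388]
eef_rot: [1.0, -0.006, 0.002, -0.001]
contact_force: [0.5, 0.1, 0.1]
opening: 1.002
finger_force: 0.0
t 1.35 tcp [ 456.3 -352.4  238.8] x [ 1.    -0.013  0.004] z [ 0.004  0.003 -1.   ] open 1.002 ff 0.0 F [0.5 0.1 0.1]
[  36.9 -539.    -9.6]
```

```bash
python3 -m pendant '[[-1,[5,-60,-1],[0,0,0]],[-1,[5,-60,-1],[0,0,0]],[-1,[5,-60,-1],[0,0,0]],[-1,[5,-60,-1],[0,0,0]],[-1,[5,-60,-2],[0,0,0]],[-1,[5,-60,-2],[0,0,0]],[-1,[5,-60,-1],[0,0,0]],[-1,[2,-60,0],[0,0,0]]]'
python3 -m pendant '[[-1,[0,-30,0],[0,0,0]],[-1,[0,-27,0],[0,0,0]],[-1,[0,0,0],[0,0,0]],[-1,[0,0,0],[0,0,0]]]'
python3 -c "
from fr import *
info();print(rel([.50,.186,.25]))
i,K,W=snap('wrist','w1.png');print(W[:3,3],W[:3,2])"
```

```text
clock: 2.35
tool_pos: [0.4973, 0.1237, 0.248]
eef_rot: [1.0, -0.009, 0.001, -0.0]
contact_force: [1.5, 0.3, 0.0]
opening: 1.002
finger_force: 0.0
clock: 2.85
tool_pos: [0.498, 0.1771, 0.2477]
eef_rot: [1.0, -0.01, -0.0, 0.001]
contact_force: [0.5, -0.4, 0.7]
opening: 0.998
finger_force: 0.0
t 2.85 tcp [498.  177.1 247.7] x [ 1.   -0.02 -0.  ] z [-0.    -0.001 -1.   ] open 0.998 ff 0.0 F [ 0.5 -0.4  0.7]
[ 1.8 -8.9 -2.4]
[0.57351081 0.17452773 0.39428501] [ 0.29484676 -0.00477273  0.95553263]
```

View pics/w1.png

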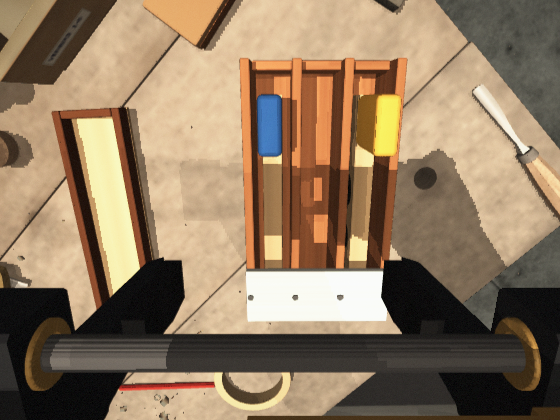

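The wrist view shows the blue tab top at about (258–282, 95–156), the yellow one at (374–401, 95–156), and the strip at rows 270–320.

```bash
python3 - <<'E'
from fr import *
i,K,W=snap('wrist')
h=cv2.cvtColor(i,cv2.COLOR_RGB2HSV)
m=cv2.inRange(h,(100,100,40),(125,255,255));m[:,:230]=0;m[:,310:]=0;m[200:]=0
c=max(cv2.findContours(m,0,1)[0],key=cv2.contourArea);b=cv2.boxPoints(cv2.minAreaRect(c));print(b.round().tolist())
P=np.array([onz(K,W,u,.128) for u in b])*1000;print(P.round(1).tolist(),P.mean(0).round(1))
for n,u,z in [('stripL',(248,270),.088),('stripR',(384,270),.088),('stripLn',(248,320),.088),('wallL',(243,62),.08),('wallR',(402,62),.08),('trayR',(125,112),.026),('trayL',(55,115),.026),('trayRnear',(157,265),.026)]: print(n,(onz(K,W,u,z)*1000).round(1))
print('to pre-grasp',rel([.554,.1865,.15]))
E
```

```text
[[256.0, 95.0], [280.0, 95.0], [280.0, 155.0], [256.0, 155.0]]
[[576.0, 192.0, 128.0], [575.7, 175.4, 128.0], [534.2, 176.3, 128.0], [534.5, 193.7, 128.0]] [555.1 184.4 128. ]
stripL [423.2 208.5  88. ]
stripR [420.5  83.4  88. ]
stripLn [370.2 211.1  88. ]
wallL [601.7 204.5  80. ]
wallR [599.1  77.8  80. ]
trayR [563.9 326.6  26. ]
trayL [562.5 395.   26. ]
trayRnear [400.9 315.3  26. ]
to pre-grasp [ 55.7 -11.1  97.7]
```

```bash
python3 -m pendant '[[-1,[28,-5,30],[0,0,0]],[-1,[28,-5,30],[0,0,0]],[-1,[0,0,30],[0,0,0]],[-1,[0,0,30],[0,0,0]],[-1,[0,0,20],[0,0,0]],[-1,[0,0,16],[0,0,0]],[-1,[0,0,0],[0,0,0]],[-1,[0,0,0],[0,0,0]]]'
python3 -c "
from fr import *
info();print(rel([.555,.1855,.091]))"
```

```text
clock: 3.95
tool_pos: [0.5548, 0.1874, 0.0924]
eef_rot: [1.0, -0.009, 0.001, -0.0]
contact_force: [-0.6, -0.0, 0.4]
opening: 1.001
finger_force: 0.0
t 3.95 tcp [554.8 187.4  92.4] x [ 1.    -0.019  0.001] z [ 0.001  0.    -1.   ] open 1.001 ff 0.0 F [-0.6 -0.   0.4]
[0.3 1.9 1.4]
```

```bash
python3 -m pendant '[[0,[0,1,0],[0,0,0]],[0.5,[0,0,0],[0,0,0]],[1,[0,0,0],[0,0,0]],[1,[0,0,0],[0,0,0]],[1,[0,0,0],[0,0,0]],[1,[0,0,0],[0,0,0]]]' 50
python3 - <<'E'
from fr import *
info()
# G in plate: (167,84) TCP = 168-ish from -x end, 84 above underside
way=[(-100,0,0),(-98,1,4),(-96,1,8),(-93,2,12),(-90,2,16),(-87,2,19),(-84,2,22),(-73,4,22),(-62,6,22),(-51,9,22),(-40,12,22),(-32,18,22),(-28,30,22)]
g=np.array([167,84.])
pose=[]
for xb,zb,t in way:
    a=np.radians(t);Q=np.array([[np.cos(a),-np.sin(a)],[np.sin(a),np.cos(a)]]);pose.append((np.array([xb,zb])+Q@g,Q,t))
for (p,Q,t),(p2,Q2,t2) in zip(pose,pose[1:]):
    d=Q.T@(p2-p);print([round(d[0],1),0,round(-d[1],1)],[0,t2-t,0],p2.round())
E
```

```text
clock: 4.7
tool_pos: [0.5541, 0.1865, 0.0917]
eef_rot: [1.0, -0.009, 0.0, 0.0]
contact_force: [-0.4, 0.9, -0.2]
opening: 0.346
finger_force: 0.0
t 4.7 tcp [554.1 186.5  91.7] x [ 1.    -0.018  0.   ] z [ 0. -0. -1.] open 0.346 ff 0.0 F [-0.4  0.9 -0.2]
[np.float64(-4.3), 0, np.float64(-12.4)] [0, 4, 0] [63. 96.]
[np.float64(-4.3), 0, np.float64(-11.3)] [0, 4, 0] [ 58. 107.]
[np.float64(-3.2), 0, np.float64(-12.0)] [0, 4, 0] [ 53. 119.]
[np.float64(-3.3), 0, np.float64(-10.8)] [0, 4, 0] [ 47. 129.]
[np.float64(-1.7), 0, np.float64(-7.8)] [0, 3, 0] [ 44. 136.]
[np.float64(-1.8), 0, np.float64(-7.6)] [0, 3, 0] [ 39. 142.]
[np.float64(10.9), 0, np.float64(2.3)] [0, 0, 0] [ 50. 144.]
[np.float64(10.9), 0, np.float64(2.3)] [0, 0, 0] [ 61. 146.]
[np.float64(11.3), 0, np.float64(1.3)] [0, 0, 0] [ 72. 149.]
[np.float64(11.3), 0, np.float64(1.3)] [0, 0, 0] [ 83. 152.]
[np.float64(9.7), 0, np.float64(-2.6)] [0, 0, 0] [ 91. 158.]
[np.float64(8.2), 0, np.float64(-9.6)] [0, 0, 0] [ 95. 170.]
```

```bash
python3 -m pendant '[[1,[0,0,0],[0,0,0]],[1,[0,0,0],[0,0,0]],[1,[0,0,0],[0,0,0]],[1,[0,0,0],[0,0,0]]]' 50
python3 -m pendant '[[1,[-2.2,0,-6.2],[0,2,0]],[1,[-2.2,0,-6.2],[0,2,0]],[1,[-2.2,0,-5.7],[0,2,0]],[1,[-2.2,0,-5.7],[0,2,0]],[1,[0,0,0],[0,0,0]],[1,[0,0,0],[0,0,0]]]'
python3 -c "
from fr import *
info();print(s['moment']);i=snap('wrist','w2.png')"
```

```text
clock: 5.2
tool_pos: [0.5541, 0.1865, 0.0917]
eef_rot: [1.0, -0.009, 0.0, 0.0]
contact_force: [0.9, 0.5, -1.0]
opening: 0.202
finger_force: 49.9
clock: 5.95
tool_pos: [0.5445, 0.1868, 0.1149]
eef_rot: [0.998, -0.009, 0.07, 0.001]
contact_force: [0.3, 0.5, -1.6]
opening: 0.197
finger_force: 49.9
t 5.95 tcp [544.5 186.8 114.9] x [ 0.99  -0.018  0.139] z [ 0.139 -0.003 -0.99 ] open 0.197 ff 49.924871139228344 F [ 0.3  0.5 -1.6]
[ 0.05477074  0.12811856 -0.04143078]
```

View pics/w2.png

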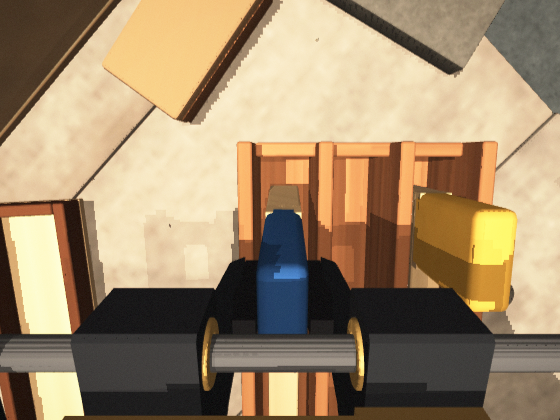

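The blue tab (283,270) is held centred in the fingers and tilted with them; the bin walls show either side and yellow is untouched. Continuing the tilt, then drawing it out.

```bash
python3 -m pendant '[[1,[-1.6,0,-6],[0,2,0]],[1,[-1.6,0,-6],[0,2,0]],[1,[-1.6,0,-5.4],[0,2,0]],[1,[-1.6,0,-5.4],[0,2,0]],[1,[-1.7,0,-7.8],[0,3,0]],[1,[-1.8,0,-7.6],[0,3,0]],[1,[0,0,0],[0,0,0]],[1,[0,0,0],[0,0,0]]]'
python3 -m pendant '[[1,[10.9,0,2.3],[0,0,0]],[1,[10.9,0,2.3],[0,0,0]],[1,[11.3,0,1.3],[0,0,0]],[1,[11.3,0,1.3],[0,0,0]],[1,[0,0,0],[0,0,0]]]'
python3 -c "
from fr import *
info();print(s['moment']);i=snap('side','s2.png')"
```

```text
clock: 7.0
tool_pos: [0.5357, 0.1925, 0.1627]
eef_rot: [0.984, -0.011, 0.176, 0.007]
contact_force: [1.1, -0.7, -2.8]
opening: 0.198
finger_force: 50.0
clock: 7.62
tool_pos: [0.5805, 0.1917, 0.1721]
eef_rot: [0.984, -0.011, 0.177, 0.007]
contact_force: [0.6, -0.6, -1.8]
opening: 0.201
finger_force: 50.0
t 7.62 tcp [580.5 191.7 172.1] x [ 0.937 -0.019  0.349] z [ 0.348 -0.018 -0.937] open 0.201 ff 49.99493099749088 F [ 0.6 -0.6 -1.8]
[ 0.0360451   0.42787014 -0.00071938]
```

View pics/s2.png

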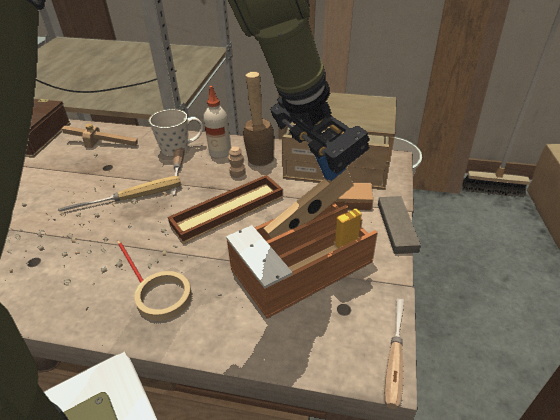

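```bash
python3 -m pendant '[[1,[7,2,2.6],[0,0,0]],[1,[7,2,2.6],[0,0,0]],[1,[4,0,-9],[0,0,0]],[1,[7,0,-19],[0,0,0]],[1,[9,0,-24],[0,0,0]],[1,[9,0,-24],[0,0,0]],[1,[7,0,-19],[0,0,0]],[1,[0,0,0],[0,0,0]]]'
python3 - <<'E'
from fr import *
info();print(s['moment'])
i,K,W=snap('top','t2.png')
h=cv2.cvtColor(i,cv2.COLOR_RGB2HSV)
m=cv2.inRange(h,(18,50,140),(35,255,255))
L=[];Rr=[]
for v in range(180,272,6):
    u=np.where(m[v,200:243])[0]+200
    if len(u): L.append(onz(K,W,(u[0]-.5,v),.006));Rr.append(onz(K,W,(u[-1]+.5,v),.006))
for n,a in(('L',L),('R',Rr)):
    a=np.array(a)*1000;p=np.polyfit(a[:,0],a[:,1],1);print(n,np.degrees(np.arctan(p[0])).round(2),'y at 444',np.polyval(p,444).round(1))
E
```

```text
clock: 8.68
tool_pos: [0.5957, 0.189, 0.2754]
eef_rot: [0.984, -0.01, 0.178, 0.006]
contact_force: [0.3, -0.1, -2.0]
opening: 0.197
finger_force: 50.0
t 8.68 tcp [595.7 189.  275.4] x [ 0.936 -0.018  0.351] z [ 0.35  -0.016 -0.936] open 0.197 ff 49.99487863853574 F [ 0.3 -0.1 -2. ]
[0.05584606 0.37183974 0.02391351]
L 1.7 y at 444 383.6
R 1.46 y at 444 340.2
```

View pics/t2.png

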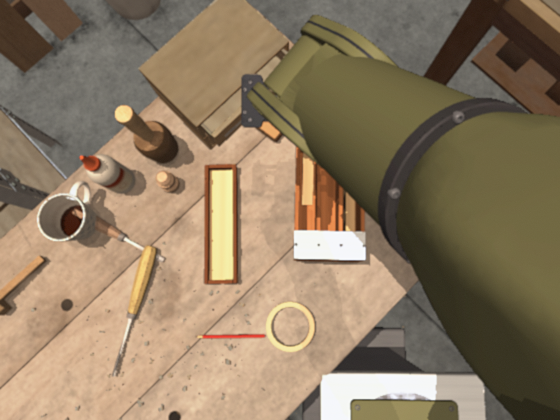

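```bash
python3 -m pendant '[[1,[0,0,0],[0,-5,0]],[1,[0,0,0],[0,-5,0]],[1,[0,0,0],[0,-5,0]],[1,[0,0,0],[0,-5.5,0]],[1,[0,0,0],[0,0,-2.7]],[1,[0,0,0],[0,0,0]]]'
python3 -c "
from fr import *
info();print(s['moment']);print(rel([.505,.3627,.22]),M[:,1])"
```

```text
clock: 9.48
tool_pos: [0.5943, 0.1883, 0.2717]
eef_rot: [1.0, 0.012, -0.003, 0.006]
contact_force: [0.1, 0.7, -2.5]
opening: 0.201
finger_force: 50.0
t 9.47 tcp [594.3 188.3 271.7] x [ 1.     0.024 -0.006] z [-0.005 -0.012 -1.   ] open 0.201 ff 49.99482247978449 F [ 0.1  0.7 -2.5]
[ 0.09773028 -0.04885074 -0.0188319 ]
[ -84.8 -177.1   50.1] [ 0.02426021 -0.9996355   0.01184529]
```

```bash
python3 -m pendant '[[1,[-10,-20,5],[0.7,0.3,0]],[1,[-17,-35,10],[0,0,0]],[1,[-20,-42,10],[0,0,0]],[1,[-20,-42,10],[0,0,0]],[1,[-12,-26,10],[0,0,0]],[1,[-6,-12,5],[0,0,0]],[1,[0,0,0],[0,0,0]],[1,[0,0,0],[0,0,0]]]'
python3 - <<'E'
from fr import *
info();print(s['moment']);print(rel([.505,.3627,.12]))
i,K,W=snap('top','t3.png')
j,K,W=snap('wrist')
cv2.imwrite('pics/t3.png',np.hstack([cv2.resize(i[120:320,150:330],(380,422)),cv2.resize(j,(420,422))])[:,:,::-1])
E
```

```text
clock: 10.48
tool_pos: [0.5065, 0.362, 0.2234]
eef_rot: [1.0, 0.011, 0.001, -0.0]
contact_force: [0.0, -0.2, -1.6]
opening: 0.197
finger_force: 50.0
t 10.47 tcp [506.5 362.  223.4] x [1.    0.023 0.003] z [ 0.003  0.    -1.   ] open 0.197 ff 49.994823317974806 F [ 0.  -0.2 -1.6]
[-0.06548065 -0.08692073  0.01191109]
[ -1.8  -0.7 103.4]
```

View pics/t3.png

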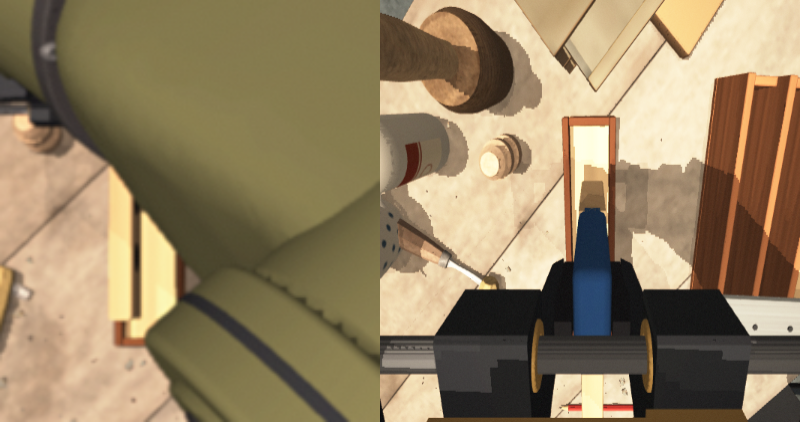

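The wrist half of the picture shows the template end (592,195) centred between the tray walls (563–620), with room ahead of it. Lowering.

```bash
python3 -m pendant '[[1,[-1,0,25],[0,0,0]],[1,[0,0,30],[0,0,0]],[1,[0,0,30],[0,0,0]],[1,[0,0,25],[0,0,0]],[1,[0,0,14],[0,0,0]],[1,[0,0,5],[0,0,0]],[1,[0,0,0],[0,0,0]],[1,[0,0,0],[0,0,0]]]'
python3 -c "
from fr import *
info();print(s['moment']);snap('wrist','w4.png')"
```

```text
clock: 11.58
tool_pos: [0.5051, 0.3637, 0.0951]
eef_rot: [1.0, 0.013, 0.001, -0.001]
contact_force: [1.1, -0.7, 1.4]
opening: 0.202
finger_force: 50.0
t 11.57 tcp [505.1 363.7  95.1] x [1.    0.025 0.003] z [ 0.003  0.002 -1.   ] open 0.202 ff 50.02540469169617 F [ 1.1 -0.7  1.4]
[-0.37654388  0.26754902  0.24100508]
```

View pics/w4.png

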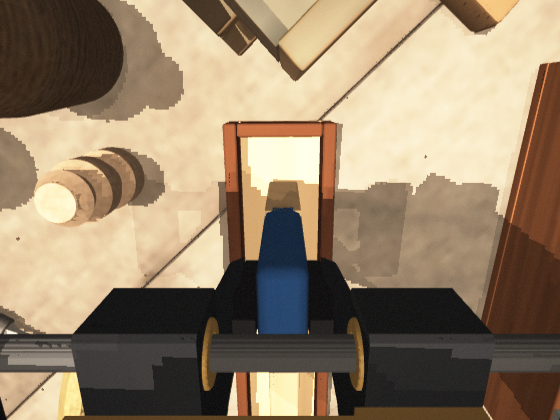

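The template hangs level with the tray, centred (283,200) between the walls; the force shows first touch, probably the drooping tail. I'll ease the grip so it can pivot flat while lowering.

```bash
python3 -m pendant '[[1,[0,0,0],[0,0,0]],[1,[0,0,1.5],[0,0,0]],[1,[0,0,1.5],[0,0,0]],[1,[0,0,1],[0,0,0]],[1,[0,0,0],[0,0,0]]]' 10
python3 -c "
from fr import *
info();print(s['moment'])"
```

```text
clock: 12.25
tool_pos: [0.5047, 0.3639, 0.09]
eef_rot: [1.0, 0.012, 0.001, -0.001]
contact_force: [0.7, 0.1, 0.2]
opening: 0.204
finger_force: 10.0
t 12.25 tcp [504.7 363.9  90. ] x [1.    0.025 0.002] z [ 0.002  0.002 -1.   ] open 0.204 ff 9.999131436925381 F [0.7 0.1 0.2]
[ 0.00161038 -0.079602    0.00139083]
```

```bash
python3 -m pendant '[[1,[0,0,1],[0,0,0]],[1,[0,0,0],[0,0,0]],[0.5,[0,0,0],[0,0,0]],[0.3,[0,0,0],[0,0,0]],[0,[0,0,0],[0,0,0]],[-0.5,[0,0,0],[0,0,0]],[-1,[0,0,0],[0,0,0]],[-1,[0,0,0],[0,0,0]]]' 3
python3 -c "
from fr import *
info();snap('wrist','w5.png')"
```

```text
clock: 13.25
tool_pos: [0.5047, 0.3637, 0.0891]
eef_rot: [1.0, 0.012, 0.001, -0.001]
contact_force: [-0.7, 1.3, 0.4]
opening: 0.782
finger_force: 0.0
t 13.25 tcp [504.7 363.7  89.1] x [1.    0.025 0.002] z [ 0.002  0.001 -1.   ] open 0.782 ff 0.0 F [-0.7  1.3  0.4]
```

View pics/w5.png

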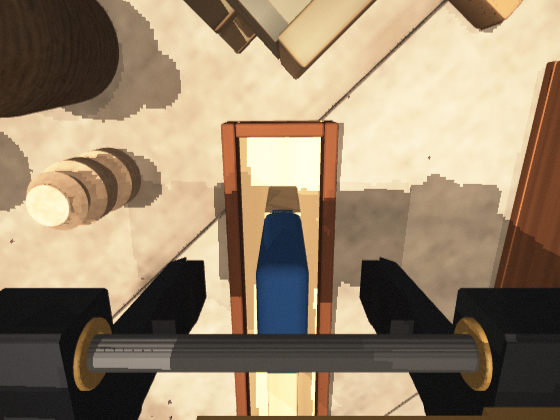

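The fingers are clear and the template stands upright, centred (283,270) in the tray. Backing straight up, then a check from above.

```bash
python3 -m pendant '[[-1,[0,0,-10],[0,0,0]],[-1,[0,0,-25],[0,0,0]],[-1,[0,0,-40],[0,0,0]],[-1,[0,0,-40],[0,0,0]],[-1,[0,0,-20],[0,0,0]],[-1,[-50,0,0],[0,0,0]],[-1,[-30,0,0],[0,0,0]],[-1,[0,0,0],[0,0,0]]]'
python3 - <<'E'
from fr import *
info()
i,K,W=snap('wrist','w6.png');j,K2,W2=snap('side')
cv2.imwrite('pics/w6.png',np.hstack([cv2.resize(i,(400,300)),cv2.resize(j[140:290,140:340],(400,300))])[:,:,::-1])
h=cv2.cvtColor(i,cv2.COLOR_RGB2HSV);m=cv2.inRange(h,(100,100,40),(125,255,255))
c=max(cv2.findContours(m,0,1)[0],key=cv2.contourArea);b=cv2.boxPoints(cv2.minAreaRect(c))
print(b.round().tolist(),np.array([onz(K,W,u,.126) for u in b]).round(3).tolist())
E
```

```text
clock: 14.3
tool_pos: [0.4221, 0.3621, 0.225]
eef_rot: [1.0, 0.014, 0.001, -0.001]
contact_force: [0.1, 0.1, -0.8]
opening: 0.999
finger_force: 0.0
t 14.3 tcp [422.1 362.1 225. ] x [1.    0.029 0.001] z [ 0.001  0.002 -1.   ] open 0.999 ff 0.0 F [ 0.1  0.1 -0.8]
[[270.0, 50.0], [297.0, 50.0], [297.0, 120.0], [270.0, 120.0]] [[0.526, 0.372, 0.126], [0.526, 0.355, 0.126], [0.484, 0.353, 0.126], [0.484, 0.371, 0.126]]
```

View pics/w6.png

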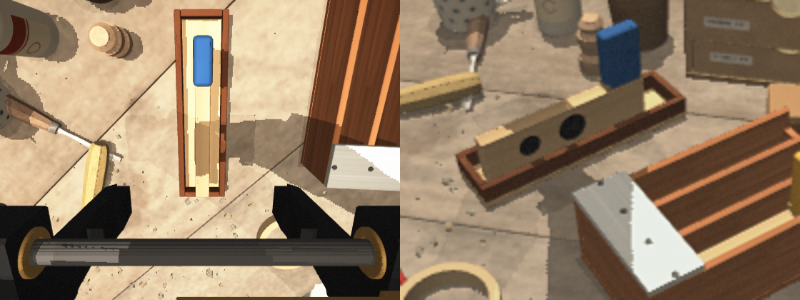

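The template stands in the tray; I'll verify that its tail end isn't perched on the end wall.

```bash
python3 - <<'E'
from h import *
j,K,W=snap('side')
# plate near face: vertical plane through y=.354 at x=.505, yaw 1.6deg
n=np.array([-np.sin(.028),np.cos(.028),0]);p0=np.array([.505,.354,0])
for u in [(177,209),(180,228),(220,186),(275,192),(248,152),(250,183)]:
    o,d=ray(K,W,u);print(u,(o+d*((p0-o)@n)/(d@n)).round(3))
cv2.imwrite('pics/s7.png',cv2.resize(j[145:250,160:300],None,fx=5,fy=5,interpolation=2)[:,:,::-1])
E
```

```text
(177, 209) [0.333 0.349 0.069]
(180, 228) [0.331 0.349 0.02 ]
(220, 186) [0.43  0.352 0.081]
(275, 192) [0.562 0.356 0.003]
(248, 152) [0.501 0.354 0.135]
(250, 183) [0.499 0.354 0.057]
```

View pics/s7.png

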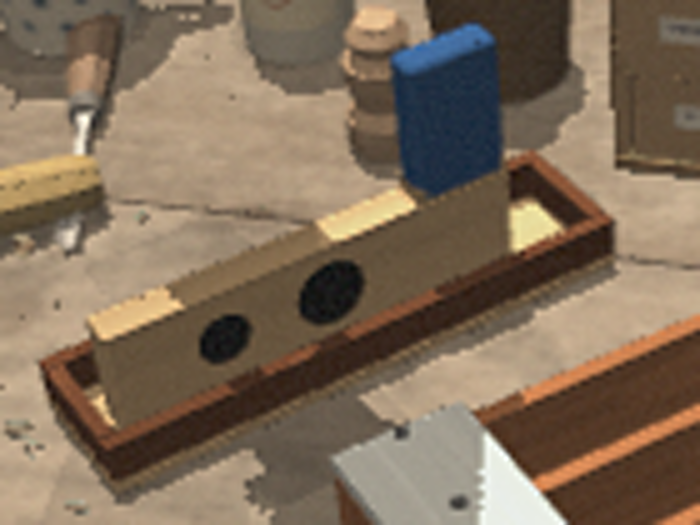

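The plate's tail end sits inside the end wall, with tray floor visible beside it at about (100,405). Its top edge runs parallel to the tray wall, so it's flat on the floor.

```bash
python3 -c "
from plant import r
print(r.finish_job())"
```

```text
the job is handed in; nothing more can be done
None
```

I drew the blue-tabbed template out of the bin tilted, stood it on its long edge in the tray and let go. The yellow-tabbed one was left in its bay, and I handed the job in at about 14 s; the hand-in gave no verdict.

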